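Take the glue kettle off the warmer

TASK

The glue is ready to use: lift the lidded kettle out of the glue warmer and stand it upright, wholly on the round cork mat, without tipping it on the way or letting it drop. Then swing the warmer's hinged cover fully shut over the empty well so that it keeps its heat. Leave the other things on the bench where they are.

Things in the scene. Friction and masses are not known exactly. Their poses are not given: they have to be found in the camera images.
- glue_warmer: Electric glue warmer: round grey housing 160 mm across and 90 mm high, fixed to the bench, with a round well 106 mm wide and about 70 mm deep open at the top. Origin: centre of its underside, on the bench; z up; its dial (sticking out 18 mm, 45 mm up) faces its own -x, the cover's hinge is on its +x side.
- warmer_cover (a joint): Opening angle (rad) of the warmer's round aluminium cover, 154 mm across and 14 mm thick, with a black lifting tab 44 mm wide at the edge farthest from the hinge. 0 = shut on the rim, 1.57 = upright behind the well, 1.85 = stop. The stiff hinge holds it at any angle until pushed (some 4 N at its free edge). It cannot shut while the kettle is in the well.
- cover_hinge (a point): Middle of the hinge line, 86 mm from the warmer's axis towards its +x, 94 mm above the bench; the hinge runs along the warmer's y. The frame turns with the cover, which extends from here along the frame's -x (disc centre at 86 mm, edge at 163 mm); its outer face is on the +z side, 4 mm (edge) to 12.5 mm (middle) from the hinge plane, its inner face at z = -2 mm.
- cover_tab (a point): End of the cover's lifting tab (8 mm thick, in the cover's plane), 185 mm from the hinge; moves with the cover.
- glue_kettle: Lidded steel kettle, 165 mm high: body 88 mm wide at the foot, 96 mm at 62 mm height, flange 116 mm wide at 62 to 66 mm, fixed lid with knob to 103 mm. A rigid arched handle stands over the lid in its x-z plane. The flange hangs on the warmer's rim, foot 28 mm above the bench, some 5 mm play round the body. 0.4 to 0.75 kg. Origin: centre of the underside, z up.
- kettle_grip (a point): Middle of the kettle's wooden grip: a round bar 20 mm thick and 66 mm long along the kettle's x, 155 mm above the kettle's underside, with 42 mm of free space between it and the knob of the lid.
- cork_mat: Round cork mat, 150 mm across and 8 mm thick, lying fixed on the bench to the left or right of the warmer. Origin: centre of its underside (its top is 8 mm above).
- work_sheets: Bystander: flat bound work, 245 x 165 x 8 mm, on the other side of the warmer from the mat; origin centre of its underside.
- sheet_weight: Bystander: covered iron weight, 60 x 90 x 36 mm, lying on the work sheets; origin centre of its underside.
- bone_folder: Bystander: flat bone folder, 24 x 147 x 8 mm, lying on the work sheets; origin centre of its underside.
- paste_pot: Bystander: small open stoneware pot without a handle, 72 mm wide and 65 mm high, at the back right of the warmer; origin centre of its underside.

How it is judged:
On the way, in this order (a step that is already met when the one before it is completed fails the run):
1. the kettle stands upright on the cork mat, let go (horizontal distance between glue_kettle and cork_mat below 0.031 m and z of glue_kettle in the frame of cork_mat between 0.004 and 0.013 m and angle between glue_kettle's own z axis and vertical below 0.06 rad and contact force between glue_kettle and the fingers below 0.1 N and linear speed of glue_kettle below 0.03 m/s), for 0.2 s.
2. the warmer's cover is shut (value of joint warmer_cover below 0.05 rad), for 0.2 s.
At the end, for the whole second after the job is handed in: The kettle stands released and at rest on the cork mat, its foot wholly on it (centres within 31 mm), upright within 0.06 rad, and the warmer's cover is shut (under 0.05 rad) (all of step 1 and value of joint warmer_cover below 0.05 rad); the robot touches nothing.
It fails at once if the kettle is tipped by more than 0.35 rad (angle between glue_kettle's own z axis and vertical above 0.35 rad).
It fails at once if the kettle is let go in the air, clear of the warmer and more than 15 mm above the mat (contact force between glue_kettle and the fingers below 0.02 N and contact force between glue_kettle and anything else below 0.02 N and height (world z) of glue_kettle above 0.023 m).
It fails at once if the work sheets, weight, bone folder or paste pot is pushed more than 30 mm from its place (distance of any of work_sheets, sheet_weight, bone_folder, paste_pot from where it was at the start of the episode above 0.03 m).
It also fails if it takes over 50 s, if anything falls off the work surface, if the arm or the gripper's body presses on something with over 40 N, if the wrist force passes 120 N, or if a joint passes its speed limit or range.

ROBOT

A 6-joint arm with a two-finger parallel gripper is mounted at the origin on a cart in front of the work surface, level with it; the furniture and walls round the work are solid. World frame = base frame: x ahead of the robot, y to its left, z up, the work surface at z = 0. Lengths are in m, angles in rad, forces in N, time in s.
With the tool pointing down it reaches from about 0.375 to 0.9 m from the base axis. Payload 3.1 kg.
Tool frame: the origin (TCP) lies at the very end of the fingers, on their centre line; the grasp point (between the pads) lies 19 mm behind it; z points along the fingers, y is the direction in which the jaws open and shut (so a half turn about z gives the same grasp; the last joint's range is limited). The gripper opens to 85 mm and grips with 20 to 120 N. Pads are 22 mm wide; open, the fingers measure 114 mm over their backs; the gripper's body (76 mm by 85 mm) begins 54 mm behind the grasp point. The pads swing forward as they close: fully open they stand 13 mm farther back than shut.
Start: joints at [-1.349, 0.527, 1.433, -0, 1.181, -0.178], TCP at [0.244, -0.575, 0.231] pointing down, gripper open.
Joint ranges: [-3.08, 3.08], [-0.75, 2.2], [0.22, 2.44], [-1.43, 4.57], [0, 2.65], [-2.85, 2.85]. Speed limits (rad/s): [2.79, 2.79, 3.14, 3.14, 3.14, 3.14].

INTERFACE

Orientations are given as a unit quaternion [x, y, z, w].
In Python, from station import manip gives the robot as it stands. The module is installed in compiled form; this text tells all that it offers.
- The arm moves only by the tool send_rows, never from a script. Its argument "commands" is a list of rows, each an object with "delta_pos": the shift along the world's x, y, z in cm, a list of three; "yaw": the turn about the world's z in rad. A call has 1 to 10 rows; each row shifts and turns the pose as measured when the row begins; what a row does not reach is not made up. A row lasts 1/8 s, in which the tool goes at most 62.5 mm and 10.7 degrees, less where a joint would pass 70% of its speed; a pose out of reach is approached as far as the arm can. A call is refused whole if a number of a shift passes 6.25 or a number of a turn 0.188, either way. A call with a gripper value outside its range is refused whole. "grip" is the closure, from -1 (fully open) to 1 (shut), set as the call begins (left out, the last holds). The fingers move at their own pace and stop on an object; "force" is the grip in N (left out, the last holds). Time passes only in rows, so rows that do not move let the fingers close. It gives the time, the measured TCP pose, the force and the opening at its end, in the units of the state.
- manip.sense(): the state, without advancing time (a new reading comes with each control period).
- manip.snapshot(name): name is "side" or "top"; returns the picture (400x640x3 uint8, blue, green, red); there is no depth.
- manip.get_calibration(name): a dict with "fx", "fy", "cx", "cy" (pixels), "dist_coeffs" ([k1, k2, p1, p2, k3] as OpenCV has them; the pictures are not rectified), "world_to_cam" (4x4, takes a point from world to camera coordinates). Camera axes: x right, y down, z forward; pixel columns grow to the right and rows downward; lengths in m; the calibration is good to about 2 mm. A picture is of the moment at which its call begins. get_calibration takes no time and is no camera call.
- manip.sign_off(): hands the job in, once; it reports no verdict.
The state is a dict: "t": time; "q": joint angles; "qd": joint speeds; "tau": joint torques, N m; "tcp_pos": TCP position; "tool_rot": TCP orientation; "force": force on the tool from outside, world axes, zero at the start; "ft_torque": the same for the moment, N m; "finger_gap": opening from 0.0 (shut) to 1.0 (fully open).
Only numpy, scipy, OpenCV 4.12 (cv2) and the standard library are available. Lean on these libraries where they do the work, as an engineer would, in place of code of your own. Each camera call takes 0.05 s, during which the arm holds its last target. There are 200 camera calls.

## Working session

There is one attempt and no reset: what is moved stays moved. The work goes in short steps, Python scripts to look and compute and a tool call to move; the robot and the scene stay as the last step left them, time stands still between calls to the robot, and variables do not carry over. Pictures are saved under pics/ and viewed, about 8 in all and at most 12, crops included, and the job is handed in when it is done.

Besides the shell and the picture viewer there is one more tool, called by a JSON object that holds its "name" and its "arguments", one argument or row to a line. send_rows: Moves the arm, as the interface text tells. Its arguments: {"type":"object","properties":{"commands":{"type":"array","items":{"type":"object","properties":{"delta_pos":{"type":"array","items":{"type":"number"}},"yaw":{"type":"number"}}}},"grip":{"type":"number"},"force":{"type":"number"}},"required":["commands"]}

```bash
mkdir -p pics; cat > h.py <<'E'
import numpy as np, cv2
from station import manip
def cal(n):
    c=manip.get_calibration(n); K=np.array([[c["fx"],0,c["cx"]],[0,c["fy"],c["cy"]],[0,0,1.]])
    return K,np.array(c["dist_coeffs"],float),np.array(c["world_to_cam"])
def ray(n,uv):
    K,d,T=cal(n); p=cv2.undistortPoints(np.array([[uv]],float),K,d)[0,0]
    R,t=T[:3,:3],T[:3,3]; return -R.T@t, R.T@np.array([p[0],p[1],1.])
def onz(n,uv,z):
    o,d=ray(n,uv); return o+d*(z-o[2])/d[2]
def two(uv1,uv2,a="side",b="top"):
    o1,d1=ray(a,uv1);o2,d2=ray(b,uv2);A=np.stack([d1,-d2],1);s=np.linalg.lstsq(A,o2-o1,rcond=None)[0]
    p,q=o1+s[0]*d1,o2+s[1]*d2; return (p+q)/2,np.linalg.norm(p-q)
def proj(n,P):
    K,d,T=cal(n); return cv2.projectPoints(np.array([P],float),cv2.Rodrigues(T[:3,:3])[0],T[:3,3],K,d)[0][0,0]
E
python3 - <<'E'
from h import *
for n in("side","top"):
    cv2.imwrite(f"pics/{n}0.png",manip.snapshot(n)); o,d=ray(n,(320,200)); print(n,o.round(3),(d/np.linalg.norm(d)).round(3))
s=manip.sense(); print(s)
E
```

```text
side [-0.02   0.107  1.1  ] [ 0.481 -0.095 -0.872]
top [0.265 0.135 1.114] [ 0.244 -0.125 -0.962]
{'t': 0.1, 'q': array([-1.34848999e+00,  5.28418057e-01,  1.43378385e+00, -6.20331134e-05,
        1.18141940e+00, -1.78502265e-01]), 'qd': array([ 0.00091087, -0.00063397, -0.0025154 , -0.00138796,  0.0005432 ,
        0.00069314]), 'tau': array([-3.12897100e-04, -4.43305492e+01, -1.78586823e+01, -2.44161974e-04,
        3.88031738e-03,  1.67609653e-05]), 'tcp_pos': array([ 0.24371423, -0.57480928,  0.23040085]), 'tool_rot': array([ 9.79983321e-01,  1.99077021e-01, -5.08901226e-05, -1.01345890e-03]), 'force': array([ 0.22079815,  0.49241616, -0.32805996]), 'ft_torque': array([0.0117476 , 0.05436377, 0.00676407]), 'finger_gap': 0.9992083451717044}
```

View pics/side0.png

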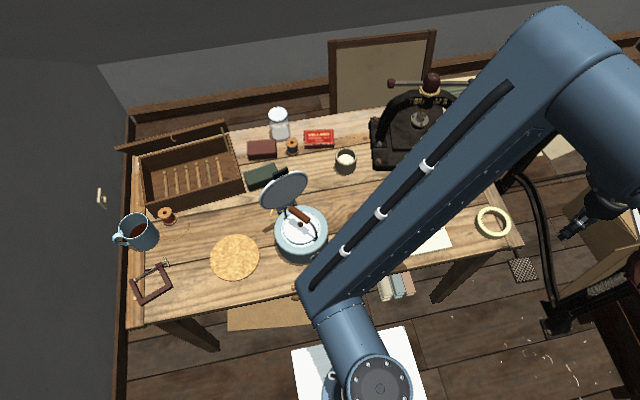

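View pics/top0.png

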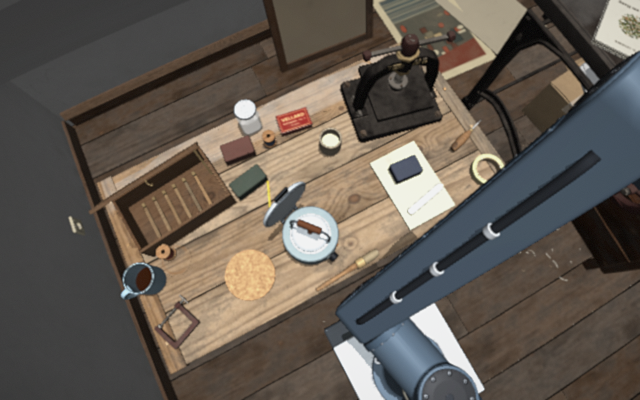

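Both views show the kettle in the warmer (side about (300,225), top about (311,235)), with the cover standing open behind it. The cork mat is to the left (side (235,257), top (250,274)). Next I'll measure by mask and view one joined, enlarged crop.

```bash
cat > m.py <<'E'
from h import *
S,Tp=cv2.imread("pics/side0.png"),cv2.imread("pics/top0.png")
def blob(im,lo,hi,box):
    x0,y0,x1,y1=box; hsv=cv2.cvtColor(im,cv2.COLOR_BGR2HSV)[y0:y1,x0:x1]
    m=cv2.morphologyEx(cv2.inRange(hsv,lo,hi),cv2.MORPH_OPEN,np.ones((2,2)))
    c=max(cv2.findContours(m,0,1)[0],key=cv2.contourArea)+np.array([x0,y0]); return c
for n,im,mb in(("side",S,(205,228,265,285)),("top",Tp,(220,243,280,305))):
    c=blob(im,(8,70,150),(25,255,255),mb); e=cv2.fitEllipse(cv2.convexHull(c)); print(n,"mat",e, onz(n,e[0],.008).round(4), im[int(e[0][1]),int(e[0][0])])
for n,im,b in(("side",S,(280,200,320,235)),("top",Tp,(290,213,335,248))):
    c=blob(im,(0,110,20),(18,255,190),b); r=cv2.minAreaRect(c); print(n,"grip",r,cv2.boxPoints(r).round(1).tolist(),cv2.contourArea(c))
a=cv2.resize(S[160:280,210:340],None,fx=3,fy=3,interpolation=2);b=cv2.resize(Tp[170:290,220:350],None,fx=3,fy=3,interpolation=2)
cv2.imwrite("pics/crop0.png",np.hstack([a,b]))
E
python3 m.py
```

```text
Traceback (most recent call last):
  File "m.py", line 8, in <module>
    c=blob(im,(8,70,150),(25,255,255),mb); e=cv2.fitEllipse(cv2.convexHull(c)); print(n,"mat",e, onz(n,e[0],.008).round(4), im[int(e[0][1]),int(e[0][0])])
                                             ~~~~~~~~~~~~~~^^^^^^^^^^^^^^^^^^^
cv2.error: OpenCV(4.12.0) /io/opencv/modules/imgproc/src/shapedescr.cpp:361: error: (-201:Incorrect size of input array) There should be at least 5 points to fit the ellipse in function 'fitEllipseNoDirect'
```

```bash
python3 - <<'E'
from h import *
S,T=cv2.imread("pics/side0.png"),cv2.imread("pics/top0.png")
for n,im,p in(("side",S,[(235,257),(225,250),(245,265),(205,255),(268,262),(300,215),(294,211)]),("top",T,[(250,274),(240,265),(260,285),(220,270),(250,310),(311,228),(305,224)])):
    h=cv2.cvtColor(im,cv2.COLOR_BGR2HSV); print(n,[(q,h[q[1],q[0]].tolist()) for q in p])
a=cv2.resize(S[160:290,205:338],None,fx=3,fy=3,interpolation=2);b=cv2.resize(T[172:302,215:348],None,fx=3,fy=3,interpolation=2)
cv2.imwrite("pics/crop0.png",np.hstack([a,b]))
E
```

```text
side [((235, 257), [21, 106, 246]), ((225, 250), [18, 119, 234]), ((245, 265), [18, 118, 235]), ((205, 255), [18, 97, 179]), ((268, 262), [17, 93, 217]), ((300, 215), [10, 164, 126]), ((294, 211), [11, 165, 122])]
top [((250, 274), [17, 102, 235]), ((240, 265), [16, 106, 223]), ((260, 285), [16, 105, 226]), ((220, 270), [16, 76, 161]), ((250, 310), [16, 82, 175]), ((311, 228), [10, 138, 120]), ((305, 224), [10, 142, 124])]
```

View pics/crop0.png

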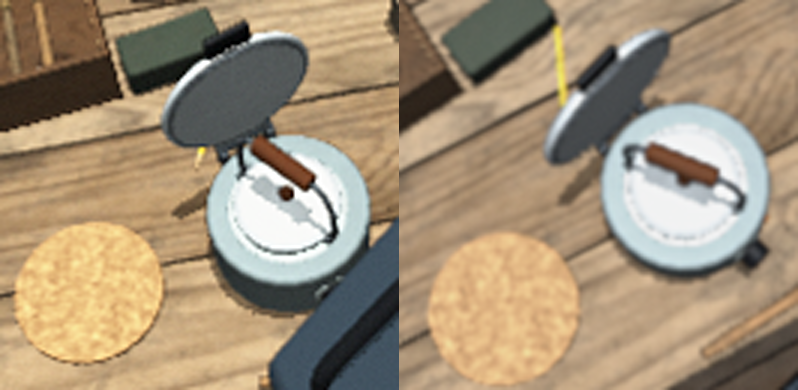

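The crop shows the wooden grip clearly in both views (side about (290,209) to (308,221), top about (298,223) to (320,231)). It also shows the cover tilted back with its black tab, and the dial at the lower right. I'll measure all of these by mask.

```bash
cat > m.py <<'E'
from h import *
I={"side":cv2.imread("pics/side0.png"),"top":cv2.imread("pics/top0.png")}
def blob(im,lo,hi,box,op=3):
    x0,y0,x1,y1=box; hsv=cv2.cvtColor(cv2.GaussianBlur(im,(3,3),0),cv2.COLOR_BGR2HSV)[y0:y1,x0:x1]
    m=cv2.morphologyEx(cv2.inRange(hsv,np.array(lo),np.array(hi)),cv2.MORPH_OPEN,np.ones((op,op)))
    return max(cv2.findContours(m,cv2.RETR_EXTERNAL,cv2.CHAIN_APPROX_NONE)[0],key=cv2.contourArea)+np.array([x0,y0])
def run(key,lo,hi,boxes,op,rect):
    r={}
    for n in I:
        c=blob(I[n],lo,hi,boxes[n],op); h=cv2.convexHull(c)
        r[n]=cv2.minAreaRect(h) if rect else cv2.fitEllipse(h)
        print(key,n,np.round(np.hstack(r[n]),1))
    return r
m=run("mat",(10,80,205),(25,160,255),{"side":(205,228,262,285),"top":(220,243,280,305)},3,False)
print(two(m["side"][0],m["top"][0]),onz("side",m["side"][0],.008),onz("top",m["top"][0],.008))
g=run("grip",(5,90,40),(15,255,175),{"side":(283,200,314,227),"top":(294,217,325,236)},2,True)
print(two(g["side"][0],g["top"][0]))
def ends(r):
    b=cv2.boxPoints(r); 
    s=sorted([((b[i]+b[(i+1)%4])/2,np.linalg.norm(b[i]-b[(i+1)%4])) for i in range(4)],key=lambda t:t[1])[:2]
    return sorted([e[0] for e in s],key=lambda p:p[0])
es,et=ends(g["side"]),ends(g["top"]); E=[two(a,b) for a,b in zip(es,et)]; print(E)
d=E[1][0]-E[0][0]; print("grip len",np.linalg.norm(d),"az",np.arctan2(d[1],d[0]))
t=run("tab",(0,0,0),(180,255,60),{"side":(270,163,290,182),"top":(272,184,296,205)},2,True)
print("tab",two(t["side"][0],t["top"][0]))
k=run("dial",(0,0,0),(180,255,60),{"side":(305,250,325,262),"top":(325,248,345,264)},2,True)
print("dial",onz("top",k["top"][0],.045))
c=run("hous",(85,20,120),(110,120,255),{"side":(270,200,332,268),"top":(280,205,345,264)},1,False)
print([onz(n,c[n][0],.09) for n in I],two(c["side"][0],c["top"][0]))
E
python3 m.py
```

```text
mat side [230.4 260.3  45.1  63.4  47. ]
mat top [249.3 274.7  48.8  51.1  25.4]
(array([ 0.44571539,  0.29042166, -0.01467685]), np.float64(0.011968123615556573)) [0.43566569 0.29256613 0.008     ] [0.44282961 0.28144362 0.008     ]
grip side [299.5 214.9  23.4   6.5  39.8]
grip top [309.7 228.3  23.8   6.7  21.8]
(array([0.44554206, 0.07149634, 0.19658444]), np.float64(0.0026793706523434704))
[(array([0.46597109, 0.0912631 , 0.208808  ]), np.float64(0.0028199888926785884)), (array([0.42444102, 0.05158173, 0.18550541]), np.float64(0.002285583172056487))]
grip len 0.06198683337300647 az -2.3789546296716586
tab side [279.  175.    5.4  20.6  63.4]
tab top [282.  196.    2.8  15.6  45. ]
tab (array([0.52866034, 0.10201761, 0.2758686 ]), np.float64(0.004531040148124138))
dial side [308.  258.5   5.    6.   90. ]
dial top [332.  259.5   3.    4.   90. ]
dial [0.36441484 0.0485633  0.045     ]
hous side [300.5 230.   48.6  53.3  85.1]
hous top [309.8 234.1  54.5  55.4 130.1]
[array([0.45192169, 0.0717363 , 0.09      ]), array([0.45160927, 0.07305031, 0.09      ])] (array([0.45157411, 0.0724197 , 0.0905674 ]), np.float64(0.0013326526769666975))
```

```bash
cat > m2.py <<'E'
from m import *
print("-----")
for n,e in(("side",es),("top",et)):
    a,b=onz(n,e[0],.183),onz(n,e[1],.183); d=a-b; print(n,((a+b)/2).round(4),np.linalg.norm(d).round(4),np.arctan2(d[1],d[0]).round(3))
k=run("dial",(0,0,0),(180,255,75),{"side":(305,250,325,262),"top":(326,244,348,268)},2,True)
print(onz("top",k["top"][0],.045))
c=run("cover",(0,0,60),(180,70,190),{"side":(258,168,310,212),"top":(262,178,308,230)},2,False)
print(two(c["side"][0],c["top"][0]))
m=run("mat2",(10,92,205),(25,160,255),{"side":(205,228,259,285),"top":(220,243,280,305)},4,False)
print(two(m["side"][0],m["top"][0]),onz("side",m["side"][0],.008),onz("top",m["top"][0],.008))
E
python3 m2.py | sed -n '/-----/,$p'
```

```text
-----
side [0.453  0.0698 0.183 ] 0.067 0.623
top [0.4482 0.072  0.183 ] 0.0609 0.694
dial side [313.9 256.3   7.9  20.   65.2]
dial top [333.2 257.8   5.7   9.2  45. ]
[0.36712148 0.04301537 0.045     ]
cover side [286.2 192.9  35.1  56.7  66.6]
cover top [287.6 206.6  31.4  63.7  43.7]
(array([0.52450743, 0.09485571, 0.18784769]), np.float64(0.002476421600230232))
mat2 side [234.8 257.8  45.1  51.7  58.4]
mat2 top [250.3 275.6  48.9  50.8  28. ]
(array([0.43810055, 0.27849421, 0.014401  ]), np.float64(0.0009675954224831233)) [0.44082592 0.27901519 0.008     ] [0.43906693 0.27981864 0.008     ]
```

{"name": "send_rows", "arguments": {
  "commands": [
    {"delta_pos":[0,0,5],"yaw":0.135},
    {"delta_pos":[0,0,5],"yaw":0.135},
    {"delta_pos":[1.9,5.9,0]},
    {"delta_pos":[1.9,5.9,0]},
    {"delta_pos":[1.9,5.9,0]},
    {"delta_pos":[1.9,5.9,0]},
    {"delta_pos":[1.9,5.9,0]},
    {"delta_pos":[1.9,5.9,0]},
    {"delta_pos":[1.9,5.9,0]},
    {"delta_pos":[1.9,5.9,0]}
  ],
  "grip": -1
}}

```text
validation failed for argument at $.co...
```

{"name": "send_rows", "arguments": {
  "commands": [
    {"delta_pos":[0,0,5],"yaw":0.135},
    {"delta_pos":[0,0,5],"yaw":0.135},
    {"delta_pos":[1.9,5.9,0],"yaw":0},
    {"delta_pos":[1.9,5.9,0],"yaw":0},
    {"delta_pos":[1.9,5.9,0],"yaw":0},
    {"delta_pos":[1.9,5.9,0],"yaw":0},
    {"delta_pos":[1.9,5.9,0],"yaw":0},
    {"delta_pos":[1.9,5.9,0],"yaw":0},
    {"delta_pos":[1.9,5.9,0],"yaw":0},
    {"delta_pos":[1.9,5.9,0],"yaw":0}
  ],
  "grip": -1
}}

```text
t: 1.35
tcp_pos: [0.3933, -0.0987, 0.3287]
tool_rot: [0.944, 0.329, 0.001, -0.003]
force: [0.8, -0.6, 0.3]
finger_gap: 0.999
```

{"name": "send_rows", "arguments": {
  "commands": [
    {"delta_pos":[1.9,5.6,0],"yaw":0},
    {"delta_pos":[1.9,5.6,0],"yaw":0},
    {"delta_pos":[1.9,5.6,0],"yaw":0},
    {"delta_pos":[0,0,-3],"yaw":0},
    {"delta_pos":[0,0,-3],"yaw":0},
    {"delta_pos":[0,0,0],"yaw":0}
  ]
}}

```text
t: 2.1
tcp_pos: [0.4507, 0.0811, 0.2669]
tool_rot: [0.943, 0.334, 0.001, -0.003]
force: [-0.7, 0.1, 1.4]
finger_gap: 1.001
```

```bash
python3 - <<'E'
from h import *
s=manip.sense(); print(s["tcp_pos"],s["tool_rot"])
a=[]
for n in("side","top"):
    im=manip.snapshot(n); cv2.imwrite(f"pics/{n}1.png",im)
    u,v=proj(n,(.45,.071,.2)).astype(int); a.append(cv2.resize(im[v-60:v+60,u-65:u+65],None,fx=3,fy=3,interpolation=2)); print(n,u-65,v-60,proj(n,s["tcp_pos"]))
cv2.imwrite("pics/c1.png",np.hstack(a))
E
```

```text
[0.45072966 0.08110142 0.26694299] [ 0.94265459  0.33375411  0.00110768 -0.0030483 ]
side 233 152 [293.3565964  200.97086979]
top 244 166 [304.54173496 221.86145993]
```

View pics/c1.png

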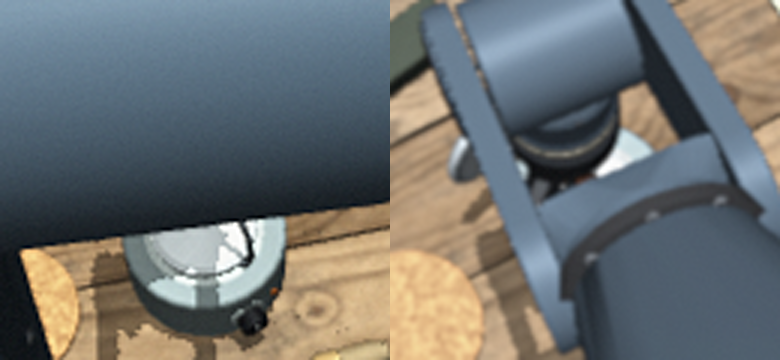

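The arm hides the grip from both cameras (only the dial shows, in the side view), so I go by the measurements: correct y by -1 cm, then descend while checking the force.

{"name": "send_rows", "arguments": {
  "commands": [
    {"delta_pos":[0,-1.0,0],"yaw":0},
    {"delta_pos":[0,0,-2.5],"yaw":0},
    {"delta_pos":[0,0,-2.5],"yaw":0},
    {"delta_pos":[0,0,-2],"yaw":0},
    {"delta_pos":[0,0,0],"yaw":0}
  ]
}}

```text
t: 2.82
tcp_pos: [0.4582, 0.0653, 0.204]
tool_rot: [0.943, 0.331, 0.011, 0.002]
force: [0.6, -0.4, 0.5]
finger_gap: 1.004
```

{"name": "send_rows", "arguments": {
  "commands": [
    {"delta_pos":[-0.8,0.6,0],"yaw":0},
    {"delta_pos":[0,0,0],"yaw":0}
  ]
}}

```text
t: 3.08
tcp_pos: [0.4511, 0.0707, 0.2061]
tool_rot: [0.944, 0.331, 0.013, 0.003]
force: [0.0, 0.8, -0.2]
finger_gap: 1.0
```

{"name": "send_rows", "arguments": {
  "commands": [
    {"delta_pos":[0,0,-1.4],"yaw":0},
    {"delta_pos":[0,0,-1.4],"yaw":0},
    {"delta_pos":[0,0,-1.3],"yaw":0},
    {"delta_pos":[0,0,0],"yaw":0}
  ]
}}

```text
t: 3.58
tcp_pos: [0.454, 0.0708, 0.1682]
tool_rot: [0.943, 0.331, 0.017, 0.005]
force: [-0.5, 0.6, -0.5]
finger_gap: 0.997
```

{"name": "send_rows", "arguments": {
  "commands": [
    {"delta_pos":[-0.3,0,-0.3],"yaw":0},
    {"delta_pos":[0,0,0],"yaw":0},
    {"delta_pos":[0,0,0],"yaw":0},
    {"delta_pos":[0,0,0],"yaw":0},
    {"delta_pos":[0,0,0],"yaw":0}
  ],
  "grip": 1,
  "force": 60
}}

```text
t: 4.2
tcp_pos: [0.4523, 0.0707, 0.1672]
tool_rot: [0.943, 0.331, 0.019, 0.006]
force: [0.1, 0.6, -1.7]
finger_gap: 0.211
```

{"name": "send_rows", "arguments": {
  "commands": [
    {"delta_pos":[0,0,2],"yaw":0},
    {"delta_pos":[0,0,0],"yaw":0}
  ]
}}

```text
t: 4.45
tcp_pos: [0.4503, 0.0709, 0.1858]
tool_rot: [0.943, 0.331, 0.017, 0.005]
force: [1.2, 0.6, -5.5]
finger_gap: 0.21
```

{"name": "send_rows", "arguments": {
  "commands": [
    {"delta_pos":[0,0,3],"yaw":0},
    {"delta_pos":[0,0,3],"yaw":0},
    {"delta_pos":[0,0,3.5],"yaw":0},
    {"delta_pos":[0,0,0],"yaw":0}
  ]
}}

```text
t: 4.95
tcp_pos: [0.4458, 0.0714, 0.2767]
tool_rot: [0.943, 0.331, 0.011, 0.002]
force: [0.8, 0.0, -6.8]
finger_gap: 0.21
```

{"name": "send_rows", "arguments": {
  "commands": [
    {"delta_pos":[-4,0,0],"yaw":0},
    {"delta_pos":[0,3,0],"yaw":0},
    {"delta_pos":[0,4.5,0],"yaw":0},
    {"delta_pos":[0,4.5,0],"yaw":0},
    {"delta_pos":[1,4,0],"yaw":0},
    {"delta_pos":[1,2,0],"yaw":0},
    {"delta_pos":[0,0,0],"yaw":0}
  ]
}}

```text
t: 5.82
tcp_pos: [0.4137, 0.2541, 0.2581]
tool_rot: [0.944, 0.33, -0.005, -0.0]
force: [0.4, -0.8, -7.0]
finger_gap: 0.212
```

{"name": "send_rows", "arguments": {
  "commands": [
    {"delta_pos":[2.7,2.5,0],"yaw":0},
    {"delta_pos":[0,0,-2],"yaw":0},
    {"delta_pos":[0,0,-2],"yaw":0},
    {"delta_pos":[0,0,0],"yaw":0}
  ]
}}

```text
t: 6.32
tcp_pos: [0.4346, 0.2742, 0.2088]
tool_rot: [0.944, 0.329, -0.015, 0.001]
force: [-0.8, -0.8, -6.5]
finger_gap: 0.209
```

```bash
python3 - <<'E'
from h import *
s=manip.sense(); print(s["tcp_pos"],s["tool_rot"])
a=[]
for n in("side","top"):
    im=manip.snapshot(n); cv2.imwrite(f"pics/{n}2.png",im)
    u,v=proj(n,(.44,.22,.05)).astype(int); a.append(cv2.resize(im[v-65:v+65,u-65:u+65],None,fx=3,fy=3,interpolation=2)); print(n,u-65,v-65)
cv2.imwrite("pics/c2.png",np.hstack(a))
E
```

```text
[0.43463747 0.27421564 0.20875679] [ 0.94409479  0.32934536 -0.01467215  0.00117565]
side 187 183
top 201 199
```

View pics/c2.png

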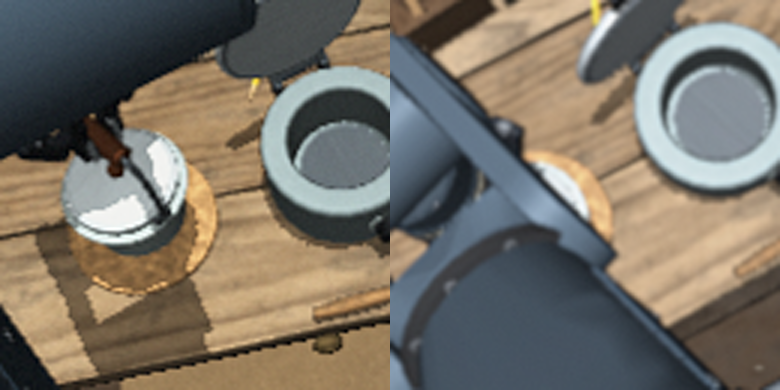

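The well is empty and the kettle hangs over the mat (side crop about (130,190)), slightly to the left of its centre. I'll check how far the tool has turned since the grasp.

```bash
python3 - <<'E'
from h import *
from scipy.spatial.transform import Rotation as R
a=R.from_quat([.943,.331,.019,.006]); b=R.from_quat(manip.sense()["tool_rot"])
print((b*a.inv()).as_rotvec(), R.from_euler('z',-.67).apply((b*a.inv()).as_rotvec()), a.as_matrix()[:,2], b.as_matrix()[:,2])
E
```

```text
[-0.01221313  0.06432156 -0.00394215] [ 0.03036988  0.05800082 -0.00394215] [ 0.03983759  0.001263   -0.99920537] [-0.02448904 -0.01097772 -0.99963982]
```

{"name": "send_rows", "arguments": {
  "commands": [
    {"delta_pos":[1.7,0.8,-2.5],"yaw":0},
    {"delta_pos":[0,0,-2],"yaw":0}
  ]
}}

```text
t: 6.68
tcp_pos: [0.4556, 0.283, 0.1678]
tool_rot: [0.944, 0.329, -0.009, 0.001]
force: [0.1, 0.7, -5.8]
finger_gap: 0.211
```

{"name": "send_rows", "arguments": {
  "commands": [
    {"delta_pos":[-0.5,0,-1.3],"yaw":0},
    {"delta_pos":[0,0,-0.3],"yaw":0}
  ]
}}

```text
t: 6.92
tcp_pos: [0.4509, 0.2826, 0.1528]
tool_rot: [0.944, 0.329, -0.009, 0.001]
force: [-4.8, -1.1, 13.0]
finger_gap: 0.208
```

{"name": "send_rows", "arguments": {
  "commands": [
    {"delta_pos":[0,0,0],"yaw":0},
    {"delta_pos":[0,0,0],"yaw":0}
  ],
  "force": 20
}}

```text
t: 7.18
tcp_pos: [0.4523, 0.2827, 0.1545]
tool_rot: [0.944, 0.329, -0.007, 0.001]
force: [0.1, -0.2, -6.9]
finger_gap: 0.211
```

{"name": "send_rows", "arguments": {
  "commands": [
    {"delta_pos":[0,0,-0.5],"yaw":0}
  ]
}}

```text
t: 7.3
tcp_pos: [0.4528, 0.2829, 0.1523]
tool_rot: [0.944, 0.329, -0.006, 0.001]
force: [-8.4, -4.0, 37.4]
finger_gap: 0.21
```

{"name": "send_rows", "arguments": {
  "commands": [
    {"delta_pos":[0,0,0],"yaw":0},
    {"delta_pos":[0,0,0],"yaw":0},
    {"delta_pos":[0,0,0],"yaw":0},
    {"delta_pos":[0,0,0],"yaw":0},
    {"delta_pos":[0,0,0],"yaw":0}
  ],
  "grip": -1
}}

```text
t: 7.92
tcp_pos: [0.4561, 0.2839, 0.1553]
tool_rot: [0.944, 0.329, -0.002, 0.001]
force: [0.3, 0.2, 0.0]
finger_gap: 1.002
```

{"name": "send_rows", "arguments": {
  "commands": [
    {"delta_pos":[0,0,4],"yaw":0},
    {"delta_pos":[0,0,5],"yaw":0},
    {"delta_pos":[0,0,5],"yaw":0},
    {"delta_pos":[0,0,4],"yaw":0},
    {"delta_pos":[3,-3.5,0],"yaw":-0.17},
    {"delta_pos":[3,-3.5,0],"yaw":-0.17},
    {"delta_pos":[3,-3.5,0],"yaw":0},
    {"delta_pos":[2.5,-3,0],"yaw":0},
    {"delta_pos":[1.5,-2.5,0],"yaw":0},
    {"delta_pos":[0,0,0],"yaw":0}
  ]
}}

```text
t: 9.18
tcp_pos: [0.5872, 0.1187, 0.3392]
tool_rot: [0.987, 0.16, -0.003, -0.0]
force: [-0.1, 0.2, -0.4]
finger_gap: 1.001
```

```bash
python3 - <<'E'
from h import *
s=manip.sense(); print(s["tcp_pos"],s["tool_rot"],s["t"])
a=[]
for n in("side","top"):
    im=manip.snapshot(n); cv2.imwrite(f"pics/{n}3.png",im)
    u,v=proj(n,(.46,.18,.1)).astype(int); a.append(cv2.resize(im[v-65:v+65,u-65:u+65],None,fx=3,fy=3,interpolation=2)); print(n,u-65,v-65)
cv2.imwrite("pics/c3.png",np.hstack(a))
E
```

```text
[0.58721585 0.11867752 0.33915833] [ 9.87158404e-01  1.59709812e-01 -3.31889600e-03 -2.17076260e-04] 9.175
side 197 168
top 208 183
```

View pics/c3.png

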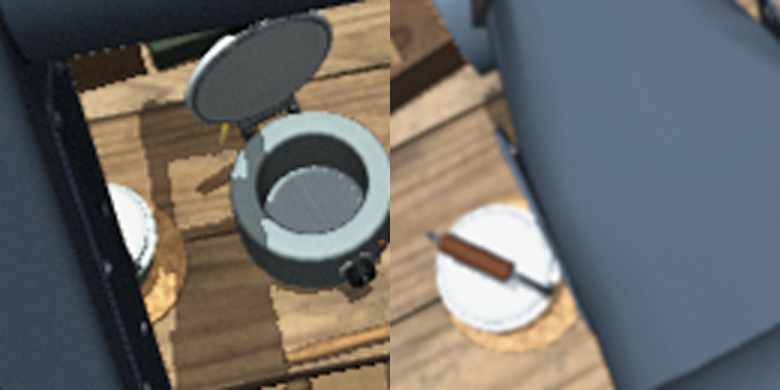

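{"name": "send_rows", "arguments": {
  "commands": [
    {"delta_pos":[0,0,0],"yaw":0},
    {"delta_pos":[0,0,0],"yaw":0},
    {"delta_pos":[0,0,0],"yaw":0},
    {"delta_pos":[0,0,-3.5],"yaw":0},
    {"delta_pos":[0,0,-3.5],"yaw":0},
    {"delta_pos":[0,0,-3],"yaw":0},
    {"delta_pos":[0,0,0],"yaw":0}
  ],
  "grip": 1
}}

```text
t: 10.15
tcp_pos: [0.584, 0.1254, 0.2391]
tool_rot: [0.986, 0.164, -0.002, -0.001]
force: [-0.2, 0.5, -0.1]
finger_gap: -0.002
```

```bash
python3 - <<'E'
from h import *
a,b=onz("top",(237.3,268.7),.163),onz("top",(243.7,272.3),.074); print(a,b,b[:2]-[.440,.2795],manip.sense()["tcp_pos"])
E
```

```text
[0.445876  0.2814365 0.163    ] [0.44545204 0.28356129 0.074     ] [0.00545204 0.00406129] [0.58400219 0.12544202 0.23909561]
```

The kettle's flange and grip both project to about (0.446, 0.282), some 7 mm from the mat's centre, so it stands upright. Now I start pushing the cover.

{"name": "send_rows", "arguments": {
  "commands": [
    {"delta_pos":[-4.3,-1.6,0],"yaw":0},
    {"delta_pos":[-3.2,-1.1,-0.3],"yaw":0},
    {"delta_pos":[-2,-0.7,-0.5],"yaw":0}
  ]
}}

```text
t: 10.52
tcp_pos: [0.4945, 0.092, 0.236]
tool_rot: [0.986, 0.165, 0.007, 0.0]
force: [2.6, 0.3, -0.5]
finger_gap: -0.0
```

{"name": "send_rows", "arguments": {
  "commands": [
    {"delta_pos":[-4.0,-1.3,-2.7],"yaw":0},
    {"delta_pos":[-3.0,-1.0,-3.7],"yaw":0},
    {"delta_pos":[0,0,0],"yaw":0}
  ]
}}

```text
t: 10.9
tcp_pos: [0.4284, 0.0685, 0.1773]
tool_rot: [0.986, 0.165, 0.016, 0.002]
force: [0.7, 0.2, 1.2]
finger_gap: -0.002
```

{"name": "send_rows", "arguments": {
  "commands": [
    {"delta_pos":[-1.4,-0.5,-3.8],"yaw":0},
    {"delta_pos":[-0.4,0,-2.0],"yaw":0},
    {"delta_pos":[0,0,-1.2],"yaw":0}
  ]
}}

```text
t: 11.28
tcp_pos: [0.4236, 0.0628, 0.1124]
tool_rot: [0.986, 0.165, 0.028, 0.005]
force: [-1.6, -0.1, 1.3]
finger_gap: -0.002
```

{"name": "send_rows", "arguments": {
  "commands": [
    {"delta_pos":[-0.5,0,-0.8],"yaw":0},
    {"delta_pos":[0,0,-0.4],"yaw":0}
  ]
}}

```text
t: 11.52
tcp_pos: [0.4226, 0.0627, 0.1049]
tool_rot: [0.986, 0.166, 0.032, 0.007]
force: [-19.3, -2.8, 83.0]
finger_gap: 0.004
```

The cover is firmly shut (83 N, higher than I meant), so I lift off at once.

{"name": "send_rows", "arguments": {
  "commands": [
    {"delta_pos":[0,0,2],"yaw":0},
    {"delta_pos":[0,0,5],"yaw":0},
    {"delta_pos":[0,0,5],"yaw":0},
    {"delta_pos":[0,0,5],"yaw":0},
    {"delta_pos":[0,-5,3],"yaw":0},
    {"delta_pos":[0,-6,0],"yaw":0},
    {"delta_pos":[0,-6,0],"yaw":0},
    {"delta_pos":[0,-6,0],"yaw":0},
    {"delta_pos":[0,-6,0],"yaw":0},
    {"delta_pos":[0,-6,0],"yaw":0}
  ]
}}

```text
t: 12.78
tcp_pos: [0.4322, -0.295, 0.3266]
tool_rot: [0.984, 0.173, 0.048, 0.016]
force: [1.8, -0.1, -0.1]
finger_gap: 0.002
```

{"name": "send_rows", "arguments": {
  "commands": [
    {"delta_pos":[0,-6,0],"yaw":0},
    {"delta_pos":[0,-6,0],"yaw":0},
    {"delta_pos":[0,0,0],"yaw":0}
  ]
}}

```text
t: 13.15
tcp_pos: [0.4328, -0.4251, 0.3294]
tool_rot: [0.984, 0.171, 0.05, 0.02]
force: [-0.0, 0.9, 0.3]
finger_gap: -0.001
```

```bash
python3 - <<'E'
from h import *
s=manip.sense(); print(s["tcp_pos"],s["force"],s["t"])
a=[]
for n in("side","top"):
    im=manip.snapshot(n); cv2.imwrite(f"pics/{n}4.png",im)
    u,v=proj(n,(.46,.18,.1)).astype(int); a.append(cv2.resize(im[v-65:v+65,u-65:u+65],None,fx=3,fy=3,interpolation=2)); print(n,u-65,v-65)
cv2.imwrite("pics/c4.png",np.hstack(a))
E
```

```text
[ 0.43282603 -0.42510466  0.32936671] [-6.05593562e-05  8.76262426e-01  2.76125317e-01] 13.15
side 197 168
top 208 183
```

View pics/c4.png

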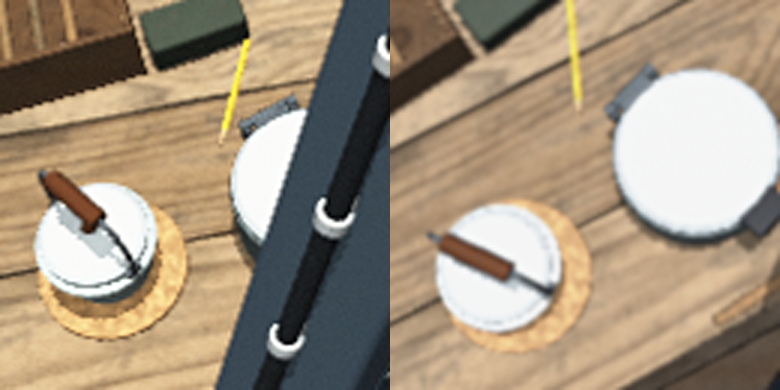

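The cover lies flat on the rim (top crop about (700,152)) and the kettle stands on the mat in both views. I'll check the kettle's grip once across the two views, then hand in.

```bash
python3 - <<'E'
from h import *
f=lambda x,y,ox,oy,c=0:((x-c)/3+ox,y/3+oy)
g=two(f(75,201,197,168),f(477,256,208,183,390)); t=onz("top",f(765,213,208,183,390),.095); print(g,t,"expect tab .368 .045")
if np.hypot(g[0][0]-.440,g[0][1]-.2795)<.02 and abs(g[0][2]-.163)<.02: print(manip.sign_off())
E
```

```text
(array([0.44728792, 0.28188527, 0.16188401]), np.float64(2.3852464544721793e-05)) [0.37168941 0.04300519 0.095     ] expect tab .368 .045
the job is handed in; nothing more can be done
None
```

I lifted the kettle out of the warmer, stood it on the cork mat and let go. Then I pushed the hinged cover shut with the closed fingers, moved the arm clear and handed the job in at about 13 s.

- **Kettle:** the last two-view check put the middle of its grip at (0.447, 0.282, 0.162). That is about 8 mm from the mat's centre (31 mm allowed) and within 1 mm of the 0.163 m height expected. An earlier check showed flange and grip in line to about 0.02 rad, so it stands upright.
- **Cover:** its tab lies within about 4 mm of its shut position. The cover met a hard stop with the fingertip at z = 0.105, so I take it as shut, though I did not measure its angle directly.
- **Less clean:**
    - The last push on the cover reached 83 N, more than intended but under the 120 N limit.
    - The tool drifted about 0.06 rad in tilt while carrying the kettle, which levelled out as it was set down.
    - The arm hid the grip from both cameras at the grasp, so I went by the first measurements.
    - I did not measure the bystanders again. The arm stayed well above or away from them.

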